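# Unload the timer test box

### The arm

A 7-joint arm with a two-finger parallel gripper is mounted at the origin on the work surface. World frame = base frame: x ahead of the robot, y to its left, z up, the work surface at z = 0. Lengths are in m, angles in rad, forces in N, time in s.
With the tool pointing down it reaches from about 0.4 to 0.85 m from the base axis. Payload 10.4 kg.
Tool frame: the origin (TCP) lies at the very end of the fingers, on their centre line; the grasp point (between the pads) lies 19 mm behind it; z points along the fingers, y is the line along which they close (so a half turn about z gives the same grasp; the last joint's range is limited). The gripper opens to 87 mm and grips with 3 to 60 N. Pads are 19 mm wide; open, the fingers measure 117 mm over their backs; the gripper's body (75 mm by 190 mm) begins 51 mm behind the grasp point.
Start: joints at [1.286, 0.332, -0.065, 1.46, 0.022, 1.35, -0.088], TCP at [0.162, -0.604, 0.223] pointing down, gripper open.
Joint ranges: [-2.6, 2.6], [-0.5, 2.12], [-1.47, 1.34], [0.16, 2.42], [-1.27, 4.41], [0.06, 2.06], [-2.6, 2.6]. Speed limits (rad/s): [2.22, 2.22, 2.79, 2.79, 3.14, 3.14, 3.14].

### API

Orientations are given as a unit quaternion [x, y, z, w].
In Python, from bench import read_state, cams, workorder gives the robot as it stands.
- The arm moves only by the shell command python3 -m crank 'ROWS' [FORCE]. ROWS is text: rows parted by semicolons, each of 5 numbers parted by spaces: the shift along the tool's x, y, z scaled (see below), then the turn about the tool's z scaled (see below), then the opening, from -1 (shut) to 1 (fully open). In form: dx dy dz yaw jaw; .... A call has 1 to 10 rows; each row shifts and turns the commanded pose from where the row before left it, along the tool's axes as they then stand; what a row does not reach is not made up. The controller multiplies each number of a shift by 200 mm and each number of a turn by 90 degrees. A row lasts 1/10 s, in which the tool goes at most 50 mm and 8.59 degrees, less where a joint would pass 70% of its speed; a pose out of reach is approached as far as the arm can. A call with a number of a shift or a turn outside -1 to 1 is refused whole. A call with a gripper value outside its range is refused whole. The fingers move at their own pace and stop on an object; FORCE is the grip in N (left out, the last holds). Time passes only in rows, so rows that do not move let the fingers close. It gives the time, the measured TCP pose, the force, the opening and the grip force at its end, in the units of the state.
- read_state(): the state, without advancing time (a new reading comes with each control period).
- cams.camera(name): name is "scene" or "side" or "wrist"; returns a dict with "img" (480x640x3 uint8, blue, green, red), "K" (3x3 intrinsics, pixels), "xyz" and "attitude" of the camera in the world; the wrist camera has in their place "mount" (4x4, takes a point from camera to tool coordinates, whose origin is the TCP and whose axes are the flange's). Camera axes: x right, y down, z forward; pixel columns grow to the right and rows downward; lengths in m; the calibration is good to about 2 mm. A picture is of the moment at which its call begins: read the wrist's pose just before it. There is no depth.
- workorder.close_job(): hands the job in; it is judged then, once.
The state is a dict: "time": time; "joint_positions": joint angles; "joint_vel": joint speeds; "joint_torque": joint torques, N m; "ee_pos": TCP position; "eef_rot": TCP orientation; "ft_force": force on the tool from outside, world axes, zero at the start; "torque": the same for the moment, N m; "width": finger opening in m; "grip_force": force on a finger pad.
Only numpy, scipy, OpenCV 4.12 (cv2) and the standard library are available. Lean on these libraries where they do the work, as an engineer would, in place of code of your own. Each camera call takes 0.05 s, during which the arm holds its last target. There are 200 camera calls.

### The job

The running-in test is over: switch the isolator off, only then swing the blue door wide open (about a right angle), and push each timer out of the test box by pressing its red ejector tab fully home - do not touch a timer with the fingers while it is still in its bay. Stand every timer upright, knob up, on the floor of the cardboard tray, and once all are packed shut the door completely and then switch the isolator fully back on. Some bays may be empty; leave the other things on the bench where they are.

Things in the scene. Friction and masses are not known exactly. Their poses are not given: they have to be found in the camera images.
- testbox: Fixed grey box from x = -111 to +132 mm, 88 deep, 66 high. Origin on the bench at the middle of its open front edge; x runs along the front, y points into the box (timers come out towards -y). Three bays, centred at x = -72, 0, +72 mm, each 66 mm wide, 62 high, floorless: timers slide on the bench. Clear roof, top at 66 mm, with a 14 mm slot along each bay.
- door (a joint): Blue door across the whole front of the test box, 242 mm wide, 10 mm thick, top edge 68 mm above the bench; upright hinge line at the box's x = +132 mm. 0 rad = shut, grows to 1.75 rad as the free end swings out towards the box's -y (anticlockwise from above). Light friction, stays where it is left. Starts shut.
- door_handle (a point): On the axis of the door's handle, 100 mm above the bench: an upright black round post 16 mm in diameter near the door's free end, 222 mm from the hinge line along the door and 25 mm in front of the middle of the panel. It reaches up to 125 mm above the bench, so its upper 55 mm stands free above the door and can be gripped from above.
- door_hinge (a point): Point on the door's hinge line, 100 mm above the bench.
- isolator_base: Fixed yellow block of the mains isolator, 80 x 56 x 25 mm, origin at the centre of its underside. Its x axis is the direction in which the lever moves from OFF (leans to -x, black mark) to ON (leans to +x, green mark).
- isolator (a joint): Isolator lever: 0 rad = fully OFF (leans 0.6 rad to the block's -x), 1.2 rad = fully ON (leans 0.6 rad to +x). Pivot 22 mm above the bench over the block's centre. Weighted over-centre action: once past the middle it falls to that end by itself; moved by under 2 N. Starts ON.
- isolator_tip (a point): Centre of the red ball (26 mm diameter) at the end of the isolator lever, 90 mm from the pivot; 96 mm above the bench in either end position, 112 mm in the middle.
- tray: Fixed open cardboard packing tray, 190 x 190 mm outside, 40 mm high, walls and floor 4 mm, origin at the centre of its underside.
- timer0: Mechanical timer, starts in the -x bay of the test box (or is absent: None). White round body 60 mm diameter, 36 mm high, with an orange round knob on top, 34 mm diameter, from 36 to 58 mm above the underside. 80 to 170 g. Origin at the centre of its underside, z axis up through the knob.
- timer1: Mechanical timer, starts in the middle bay of the test box (or is absent: None). White round body 60 mm diameter, 36 mm high, with an orange round knob on top, 34 mm diameter, from 36 to 58 mm above the underside. 80 to 170 g. Origin at the centre of its underside, z axis up through the knob.
- timer2: Mechanical timer, starts in the +x bay of the test box (or is absent: None). White round body 60 mm diameter, 36 mm high, with an orange round knob on top, 34 mm diameter, from 36 to 58 mm above the underside. 80 to 170 g. Origin at the centre of its underside, z axis up through the knob.
- ejector0 (a joint): Spring ejector slide of the -x bay. 0 m = at rest at the back, 0.072 m = fully home towards the front (box -y). Spring: 2 N at first, 8 N fully home; it returns when let go. Its pusher plate, 40 mm wide, stands behind the timer: face 66 mm inside the front edge at rest, 6 mm outside it when home, so a full press leaves the timer just clear of the box.
- ejector0_tab (a point): Centre of the top of the -x bay's red ejector tab, 110 mm above the bench: an upright plate above the roof, 30 mm wide along the front, 10 mm thick, from 70 to 110 mm above the bench. It is pushed on its back (+y) face towards the open front; clear space behind it.
- ejector1 (a joint): Spring ejector slide of the middle bay. 0 m = at rest at the back, 0.072 m = fully home towards the front (box -y). Spring: 2 N at first, 8 N fully home; it returns when let go. Its pusher plate, 40 mm wide, stands behind the timer: face 66 mm inside the front edge at rest, 6 mm outside it when home, so a full press leaves the timer just clear of the box.
- ejector1_tab (a point): Centre of the top of the middle bay's red ejector tab, 110 mm above the bench: an upright plate above the roof, 30 mm wide along the front, 10 mm thick, from 70 to 110 mm above the bench. It is pushed on its back (+y) face towards the open front; clear space behind it.
- ejector2 (a joint): Spring ejector slide of the +x bay. 0 m = at rest at the back, 0.072 m = fully home towards the front (box -y). Spring: 2 N at first, 8 N fully home; it returns when let go. Its pusher plate, 40 mm wide, stands behind the timer: face 66 mm inside the front edge at rest, 6 mm outside it when home, so a full press leaves the timer just clear of the box.
- ejector2_tab (a point): Centre of the top of the +x bay's red ejector tab, 110 mm above the bench: an upright plate above the roof, 30 mm wide along the front, 10 mm thick, from 70 to 110 mm above the bench. It is pushed on its back (+y) face towards the open front; clear space behind it.
- glue_jar: Glue jar with a white lid, 64 mm diameter, 75 mm high; not part of the job, to be left alone.
- battery_carton: Green carton, 55 x 100 x 50 mm; not part of the job, to be left alone.
- white_cap0: Loose small white cap, 42 mm diameter, 26 mm high; not part of the job, to be left alone.
- white_cap1: Loose small white cap, 42 mm diameter, 26 mm high; not part of the job, to be left alone.
- screwdriver: Screwdriver lying down, 190 mm long; not part of the job, to be left alone.

How it is judged:
On the way, in this order (a step that is already met when the one before it is completed fails the run):
1. the isolator is switched off while the door is still shut (value of joint each of isolator, door below 0.15 rad), for 0.2 s.
2. the door is swung wide open (value of joint door above 1.25 rad), for 0.2 s.
3. every timer is out of the test box (y of each of timer0, timer1, timer2 in the frame of testbox below -0.027 m), for 0.1 s.
4. every timer stands in the tray, released (x of timer0 in the frame of tray between -0.07 and 0.07 m and y of timer0 in the frame of tray between -0.07 and 0.07 m and z of each of timer0, timer1, timer2 in the frame of tray below 0.02 m and angle between each of timer0, timer1, timer2's own z axis and vertical below 0.2 rad and linear speed of each of timer0, timer1, timer2 below 0.05 m/s and contact force between the fingers and timer0 below 0.2 N and x of timer1 in the frame of tray between -0.07 and 0.07 m and y of timer1 in the frame of tray between -0.07 and 0.07 m and contact force between the fingers and timer1 below 0.2 N and x of timer2 in the frame of tray between -0.07 and 0.07 m and y of timer2 in the frame of tray between -0.07 and 0.07 m and contact force between the fingers and timer2 below 0.2 N), for 0.3 s.
5. the door is shut with the isolator still off (value of joint door below 0.07 rad and value of joint isolator below 0.3 rad), for 0.2 s.
6. the isolator is switched on again (value of joint isolator above 1.05 rad), for 0.2 s.
At the end, for the whole second after the job is handed in: Every timer present stands upright (within 0.2 rad) on the tray floor (centre within 70 mm of the tray's along both tray axes, underside under 20 mm high), at rest, released; door shut (under 0.07 rad), isolator on (over 1.05 rad), ejectors sprung back (under 10 mm) (all of step 4 and value of joint door below 0.07 rad and value of joint isolator above 1.05 rad and value of joint each of ejector0, ejector1, ejector2 below 0.01 m); the robot touches nothing.
It fails at once if the door is opened while the isolator is on (value of joint isolator above 0.6 rad and value of joint door above 0.2 rad).
It fails at once if a timer is touched by the fingers while it is still in its bay ((contact force between the fingers and timer0 above 0.5 N and y of timer0 in the frame of testbox above 0 m and horizontal distance between timer0 and testbox below 0.13 m) or (contact force between the fingers and timer1 above 0.5 N and y of timer1 in the frame of testbox above 0 m and horizontal distance between timer1 and testbox below 0.13 m) or (contact force between the fingers and timer2 above 0.5 N and y of timer2 in the frame of testbox above 0 m and horizontal distance between timer2 and testbox below 0.13 m)).
It fails at once if a bystander is moved by more than 30 mm (distance of any of glue_jar, battery_carton, white_cap0, white_cap1, screwdriver from where it was at the start of the episode above 0.03 m).
Of timer0, timer1, timer2 only 2 to 3 are there at a start; the rules pass over those that are not, and their reading is None.
At some moment in a run one of timer0, timer1, timer2 may be knocked a few centimetres aside while the robot is not near it.
It also fails if it takes over 210 s, if anything falls off the work surface, if the arm or the gripper's body presses on something with over 40 N, if the wrist force passes 120 N, or if a joint passes its speed limit or range.

## Working session

There is one attempt and no reset: what is moved stays moved. The work goes in short steps, Python scripts to look and compute and a shell command to move; the robot and the scene stay as the last step left them, time stands still between calls to the robot, and variables do not carry over. Pictures are saved under pics/ and viewed, at most 14 in all, crops included, and the job is handed in when it is done.

```bash
ls; mkdir -p pics; cat > h.py <<'E'
import numpy as np, cv2
from scipy.spatial.transform import Rotation as R
from bench import read_state, cams
def pose():
    s=read_state(); return np.array(s["ee_pos"]), R.from_quat(s["eef_rot"]), s
def shot(name):
    p,r,s=pose(); c=cams.camera(name)
    K=np.array(c["K"])
    if name=="wrist":
        M=np.array(c["mount"]); T=np.eye(4); T[:3,:3]=r.as_matrix(); T[:3,3]=p; T=T@M
        o,A=T[:3,3],T[:3,:3]
    else:
        o=np.array(c["xyz"]); a=np.array(c["attitude"])
        A=a if a.shape==(3,3) else R.from_quat(a).as_matrix()
    return c["img"],K,o,A
def ray(px,K,A):
    d=A@np.linalg.solve(K,[px[0],px[1],1.]); return d/np.linalg.norm(d)
def plane(px,K,o,A,z):
    d=ray(px,K,A); return o+d*(z-o[2])/d[2]
def proj(P,K,o,A):
    q=K@(A.T@(np.array(P)-o)); return q[:2]/q[2]
def tri(rays):
    S=np.zeros((3,3));b=np.zeros(3)
    for o,d in rays:
        M=np.eye(3)-np.outer(d,d); S+=M;b+=M@o
    x=np.linalg.solve(S,b); return x,[np.linalg.norm((np.eye(3)-np.outer(d,d))@(x-o)) for o,d in rays]
E
python3 - <<'E'
from h import *
print(read_state())
for n in("scene","side","wrist"):
    i,K,o,A=shot(n); cv2.imwrite(f"pics/{n}0.png",i); print(n,K.tolist(),o,A.tolist())
    np.savez(f"pics/{n}0.npz",i=i,K=K,o=o,A=A)
E
```

```text
pics
{'time': 0.0, 'joint_positions': array([ 1.28642166,  0.33288267, -0.06466647,  1.46093514,  0.0216281 ,
        1.34990927, -0.08851525]), 'joint_vel': array([ 0.00101511, -0.00140733, -0.00058125, -0.00193848, -0.00234951,
       -0.00040437,  0.00068524]), 'joint_torque': array([-1.40642311e-03, -6.23248744e+01,  2.36698589e-02, -3.89886475e+01,
       -6.14832784e-02,  3.98168061e-02,  1.13397164e-04]), 'ee_pos': array([ 0.16161188, -0.60334245,  0.22175008]), 'eef_rot': array([ 9.91447518e-01,  1.30504031e-01, -1.45717301e-04, -7.04353444e-04]), 'ft_force': array([ 1.18023205,  0.12164438, -0.01404731]), 'torque': array([0.02284109, 0.01259075, 0.02239347]), 'grip_force': 0.0, 'width': 0.08705163209503569}
scene [[554.4844869062875, 0.0, 313.8854354370877], [0.0, 554.4844869062875, 239.0016604716955], [0.0, 0.0, 1.0]] [1.30887554 0.35529565 1.00583303] [[-0.4572501576169944, 0.6474729719673693, -0.6096728991278653], [0.8893106290900366, 0.3274954610196651, -0.31917601413483504], [-0.006992735281504681, -0.6881318722332657, -0.7255519471891888]]
side [[440.5144885822595, 0.0, 317.60643426788914], [0.0, 440.5144885822595, 235.54985024466333], [0.0, 0.0, 1.0]] [0.26504302 0.42895446 0.65869309] [[-0.8420581015064655, -0.36061346236224984, 0.4011185416437861], [-0.5392559030908666, 0.5792155565499816, -0.6113202188968966], [-0.011883798592264128, -0.7310726843574488, -0.6821960902243672]]
wrist [[340.42195580711103, 0.0, 313.73952069783746], [0.0, 340.42195580711103, 245.03682345242277], [0.0, 0.0, 1.0]] [ 0.23645762 -0.58446754  0.3840101 ] [[0.25852445171352006, -0.9264269523338544, -0.2736753731259465], [-0.9660043051257087, -0.24819317979543476, -0.07235902142527598], [-0.0008890133949521615, 0.2830781649870459, -0.9590964300646451]]
```

View pics/scene0.png

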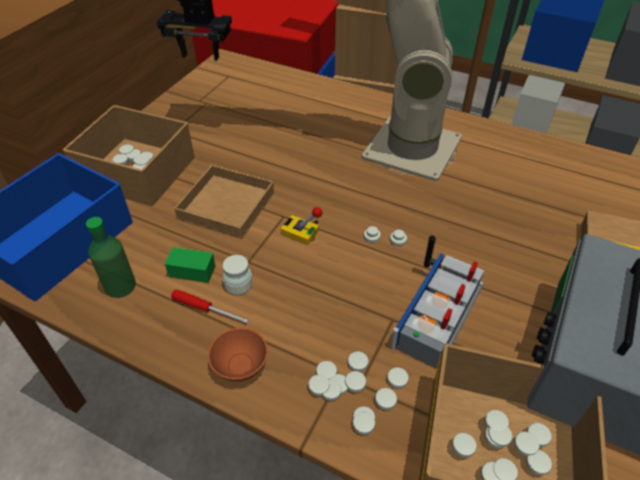

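View pics/side0.png

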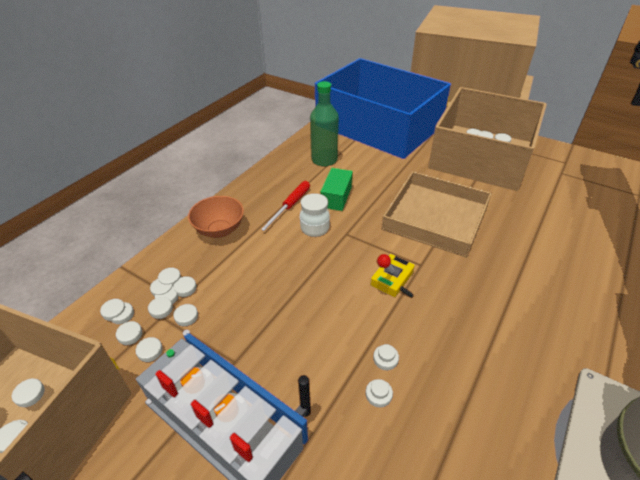

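The scene view shows the test box with the blue door at (420,300), handle at (430,250), tabs at (473,270), (460,294) and (447,318). The isolator ball is at (317,212), the tray at (225,200), and the two caps at (372,233) and (398,237). The side view shows orange knobs only in the two bays far from the handle, at (190,378) and (225,403).

```bash
python3 - <<'E'
from h import *
for n in("scene","side"):
    z=np.load(f"pics/{n}0.npz"); i=z["i"]; h=cv2.cvtColor(i,cv2.COLOR_BGR2HSV)
    H,S,V=[h[...,k].astype(int) for k in range(3)]
    ms=dict(red=((H<5)|(H>174))&(S>170)&(V>90),orange=(H>=8)&(H<16)&(S>200)&(V>170),blue=(H>100)&(H<125)&(S>150)&(V>60),black=(V<45),yellow=(H>22)&(H<32)&(S>180)&(V>120),green=(H>50)&(H<80)&(S>150)&(V>60))
    for c,m in ms.items():
        N,L,st,ce=cv2.connectedComponentsWithStats(m.astype(np.uint8))
        for k in range(1,N):
            x,y,w,hh,a=st[k]
            if a<12 or a>3000: continue
            p=plane(ce[k],z["K"],z["o"],z["A"],0)
            if np.linalg.norm(p[:2])>1.1: continue
            r=cv2.minAreaRect(np.argwhere(L==k)[:,::-1].astype(np.float32))
            print(n,c,a,st[k][:4],ce[k].round(1),p[:2].round(3),cv2.boxPoints(r).round(0).tolist() if c in("blue","red","black") else "")
E
python3 - <<'E'
import cv2
i=cv2.imread("pics/scene0.png")[215:375,370:500];cv2.imwrite("pics/c1.png",cv2.resize(i,None,fx=3.5,fy=3.5,interpolation=2))
i=cv2.imread("pics/side0.png")[320:480,120:330];cv2.imwrite("pics/c2.png",cv2.resize(i,None,fx=3.5,fy=3.5,interpolation=2))
E
```

```text
scene red 65 [313 208   9   9] [316.9 211.9] [ 0.373 -0.125] [[313.0, 208.0], [321.0, 208.0], [321.0, 216.0], [313.0, 216.0]]
scene red 39 [470 262   7  11] [473.3 267.2] [0.375 0.293] [[470.0, 271.0], [473.0, 261.0], [477.0, 263.0], [473.0, 272.0]]
scene red 40 [458 285   6  11] [460.7 290.4] [0.456 0.287] [[457.0, 294.0], [461.0, 284.0], [464.0, 285.0], [461.0, 296.0]]
scene red 377 [172 290  39  21] [190.1 299.9] [ 0.76  -0.251] [[170.0, 298.0], [174.0, 288.0], [211.0, 302.0], [207.0, 312.0]]
scene red 47 [444 309   7  12] [447.2 315.2] [0.537 0.281] [[443.0, 319.0], [447.0, 308.0], [451.0, 310.0], [447.0, 321.0]]
scene orange 20 [436 293  12   6] [441.8 295. ] [0.489 0.253] 
scene orange 14 [429 319   6   4] [431.6 320.4] [0.566 0.255] 
scene blue 192 [319  54  16  23] [328.3  67.1] [-0.305 -0.425] [[319.0, 73.0], [324.0, 52.0], [338.0, 55.0], [332.0, 76.0]]
scene blue 349 [398 255  45  75] [420.1 291.7] [0.502 0.206] [[396.0, 327.0], [439.0, 253.0], [444.0, 256.0], [401.0, 330.0]]
scene black 803 [483   0  36 117] [500.4  54.3] [-0.666  0.095] [[481.0, 115.0], [511.0, -2.0], [51
[... 2974 characters left out ...]
421 -0.116] [[401.0, 290.0], [402.0, 289.0], [412.0, 295.0], [411.0, 296.0]]
side black 21 [299 376   9   5] [303.2 378. ] [0.489 0.137] [[299.0, 376.0], [307.0, 376.0], [307.0, 380.0], [299.0, 380.0]]
side black 245 [299 382  11  34] [304.7 397.3] [0.468 0.164] [[299.0, 382.0], [308.0, 382.0], [310.0, 415.0], [301.0, 415.0]]
side black 37 [ 15 472  12   8] [ 20.9 476.1] [0.738 0.471] [[15.0, 479.0], [23.0, 472.0], [26.0, 475.0], [18.0, 482.0]]
side yellow 728 [371 254  44  43] [392.4 277. ] [ 0.461 -0.138] 
side green 870 [321 169  31  41] [337.1 187.7] [ 0.705 -0.333] 
side green 35 [379 278  13   7] [385.  280.8] [ 0.469 -0.121] 
side green 37 [167 350   7   7] [170.  352.8] [0.708 0.22 ]
```

View pics/c2.png

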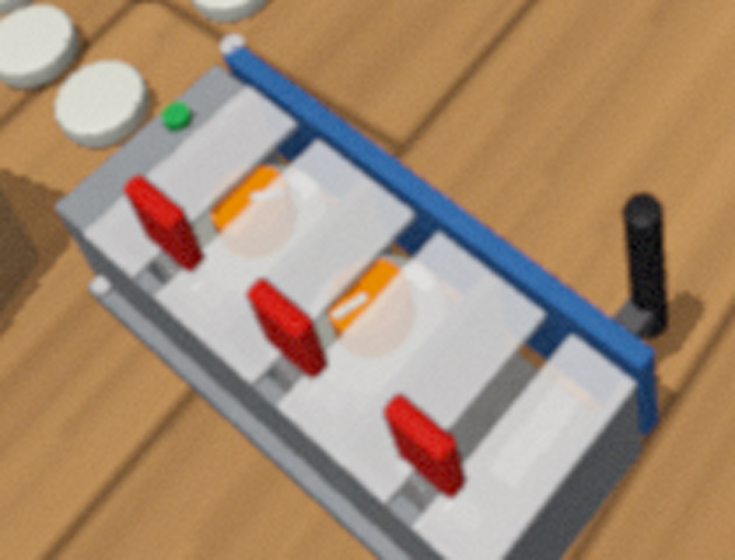

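View pics/c1.png

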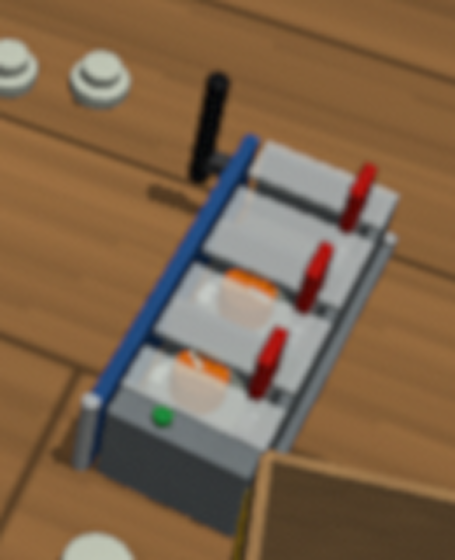

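The crops show two timers, in the middle and +x bays. The bay at the handle end is empty, so timer0 is absent. The scene crop puts the handle top at (432,237), tab tops at about (475,266), (461,288) and (449,313), and the hinge cap at (396,329).

```bash
python3 - <<'E'
from h import *
a=np.load("pics/scene0.npz");b=np.load("pics/side0.npz")
P=dict(handle=((432.3,237.3),(303.7,378)),hinge=((396.3,329.3),(186.3,332)),free=((442,254.4),(306,417)),
tab0=((474.6,266.4),(242.9,445.7)),tab1=((461.4,288.1),(203.4,412)),tab2=((448.6,313),(167.7,382.9)),
ball=((316.9,211.9),(383.6,260.7)),isogreen=((310.2,230.4),(385,280.8)),
cap=((372,229),(386,353)),capb=((398,233),(379,389)),jar=((236,262),(314,203)),
tA=((216,169),(418,176)),tB=((273,181),(489,208)),tC=((240,229),(467,249)),tD=((178,206),(384,213)))
for k,(p,q) in P.items():
    x,e=tri([(a["o"],ray(p,a["K"],a["A"])),(b["o"],ray(q,b["K"],b["A"]))]); print(k,(x*1000).round(0),(np.array(e)*1000).round(1))
# iso yellow block: hull top corners -> plane z=.025 ; both views
for n,z in(("scene",a),("side",b)):
    h=cv2.cvtColor(z["i"],cv2.COLOR_BGR2HSV);m=cv2.inRange(h,(18,120,60),(34,255,255))
    N,L,st,ce=cv2.connectedComponentsWithStats(m)
    pts=[]
    for k in range(1,N):
        p=plane(ce[k],z["K"],z["o"],z["A"],.025)
        if st[k][4]>100 and np.linalg.norm(p[:2]-[.45,-.13])<.08: pts.append(np.argwhere(L==k)[:,::-1])
    pts=np.vstack(pts); hull=cv2.convexHull(pts.astype(np.int32)); ap=cv2.approxPolyDP(hull,3,True)[:,0]
    for q in ap: print(n,q,(plane(q,z["K"],z["o"],z["A"],.025)*1000).round(0)[:2],(plane(q,z["K"],z["o"],z["A"],0)*1000).round(0)[:2])
E
```

```text
handle [446. 195. 125.] [2.2 2.2]
hinge [668. 204.  68.] [2.4 2.4]
free [431. 219.  68.] [5.1 5.1]
tab0 [466. 300. 103.] [2.1 2.1]
tab1 [537. 293. 103.] [1. 1.]
tab2 [608. 289. 101.] [1.1 1.1]
ball [462. -80.  97.] [1.1 1.1]
isogreen [462. -99.  25.] [1.3 1.3]
cap [390.  38.  25.] [1.2 1.2]
capb [372. 100.  23.] [1. 1.]
jar [ 669. -176.   75.] [0.9 0.9]
tA [ 496. -326.  138.] [19.5 19.5]
tB [ 361. -276.   86.] [39. 39.]
tC [ 389. -386. -127.] [33.1 33.1]
tD [ 568. -384.    9.] [58.5 58.5]
scene [318 231] [456. -80.] [434. -91.]
scene [305 244] [509. -88.] [489. -99.]
scene [281 234] [ 506. -156.] [ 486. -169.]
scene [280 227] [ 486. -170.] [ 465. -184.]
scene [292 214] [ 432. -166.] [ 409. -179.]
scene [316 223] [433. -97.] [ 411. -108.]
side [415 265] [ 430. -169.] [ 436. -192.]
side [395 297] [429. -75.] [435. -95.]
side [370 285] [481. -76.] [489. -96.]
side [371 276] [490. -97.] [ 498. -118.]
side [389 253] [ 488. -172.] [ 496. -195.]
```

Heights come out right: handle 125, hinge 68, ball 97, jar 75 mm. The box x axis lies at about -4.4° in the world. Next I turn the tool to the box axes and find the tray.

```bash
cat > go.py <<'E'
# go.py x y z [n]: move still needed (mm), in tool axes -> units per row for n rows
import sys
from h import *
p,r,s=pose(); t=np.array([float(v) for v in sys.argv[1:4]])/1000
d=r.inv().apply(t-p); n=max(int(sys.argv[4]) if len(sys.argv)>4 else 1,int(np.ceil(np.linalg.norm(d)/.048)))
x=r.as_matrix()[:,0]
print("at",(p*1000).round(1),"toolx deg",np.degrees(np.arctan2(x[1],x[0])).round(1),"t",round(s["time"],1),"w",round(s["width"]*1000,1),"j7",s["joint_positions"][6].round(2),"| d mm",(d*1000).round(1),"rows",n,"units",(d/.2/n).round(4))
E
python3 - <<'E'
from h import *
for n in("scene","side"):
    z=np.load(f"pics/{n}0.npz"); K,o,A=z["K"],z["o"],z["A"]
    C=dict(scene=[(216,168),(274,180),(240,232),(177,207)],side=[(419,175),(490,208),(467,251),(383,214)])[n]
    W=[plane(c,K,o,A,.04)[:2]*1000 for c in C]; print(n,[w.round(0).tolist() for w in W],np.mean(W,0).round(0),[round(np.linalg.norm(W[i]-W[i-1])) for i in range(4)])
E
python3 -m crank '0 0 0 -0.087 -1;0 0 0 -0.087 -1;0 0 0 -0.087 -1;0 0 0 -0.087 -1;0 0 0 -0.087 -1;0 0 0 -0.087 -1;0 0 0 -0.087 -1;0 0 0 -0.087 -1;0 0 0 -0.087 -1' 10
python3 go.py 465 -25 222
```

```text
scene [[380.0, -431.0], [352.0, -264.0], [558.0, -241.0], [555.0, -432.0]] [ 461. -342.] [175, 169, 207, 191]
side [[537.0, -434.0], [356.0, -400.0], [354.0, -244.0], [545.0, -258.0]] [ 448. -334.] [176, 184, 156, 191]
time: 1.05
ee_pos: [0.1617, -0.6035, 0.2222]
eef_rot: [0.733, 0.681, 0.0, -0.0]
ft_force: [-0.0, 0.3, -0.5]
width: 0.0231
grip_force: 0.0
at [ 161.7 -603.5  222.2] toolx deg 85.8 t 1.1 w 23.1 j7 1.11 | d mm [5.992e+02 2.600e+02 5.000e-01] rows 14 units [2.14e-01 9.29e-02 2.00e-04]
```

```bash
python3 -m crank '.214 .093 0 0 -1;.214 .093 0 0 -1;.214 .093 0 0 -1;.214 .093 0 0 -1;.214 .093 0 0 -1;.214 .093 0 0 -1;.214 .093 0 0 -1' && python3 - <<'E'
from h import *
i,K,o,A=shot("wrist"); cv2.imwrite("pics/w1.png",i); np.savez("pics/w1.npz",i=i,K=K,o=o,A=A)
E
python3 -m crank '.214 .093 0 0 -1;.214 .093 0 0 -1;.214 .093 0 0 -1;.214 .093 0 0 -1;.214 .093 0 0 -1;.214 .093 0 0 -1;.214 .093 0 0 -1;0 0 0 0 -1'
python3 - <<'E'
from h import *
i,K,o,A=shot("wrist"); np.savez("pics/w2.npz",i=i,K=K,o=o,A=A)
cv2.imwrite("pics/w12.png",cv2.resize(np.hstack([cv2.imread("pics/w1.png"),i]),None,fx=.62,fy=.62))
E
python3 go.py 465 -25 82
```

```text
time: 1.75
ee_pos: [0.3157, -0.3135, 0.2225]
eef_rot: [0.735, 0.679, -0.0, 0.0]
ft_force: [1.0, -0.6, 0.4]
width: 0.0007
grip_force: 0.0
time: 2.6
ee_pos: [0.4703, -0.0207, 0.2229]
eef_rot: [0.732, 0.682, 0.001, -0.0]
ft_force: [-0.4, -0.5, 0.1]
width: 0.0005
grip_force: 0.0
at [469.3 -23.9 222.5] toolx deg 85.8 t 2.6 w 0.5 j7 -0.13 | d mm [ -1.6  -4.2 140.5] rows 3 units [-0.0026 -0.007   0.2342]
```

View pics/w12.png

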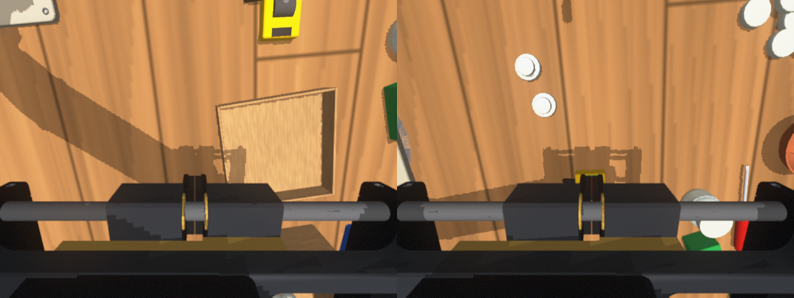

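The left frame (at y=-313) shows the tray, with rim corners at about (350,168), (542,142) and (539,319) in full-size pixels. The right frame shows the two white caps. Now the isolator goes off.

```bash
python3 -m crank '0 0 .234 0 -1;0 0 .234 0 -1;0 0 .234 0 -1;-.1 0 0 0 -1;-.1 0 0 0 -1;-.1 0 0 0 -1;-.1 0 0 0 -1;-.1 0 0 0 -1;-.07 0 0 0 -1'; python3 go.py 465 -25 82;python3 - <<'E'
from h import *
a=shot("scene");b=shot("side");R_=[]
for i,K,o,A in(a,b):
    h=cv2.cvtColor(i,cv2.COLOR_BGR2HSV);m=cv2.inRange(h,(0,170,90),(5,255,255))|cv2.inRange(h,(175,170,90),(180,255,255))
    N,L,st,ce=cv2.connectedComponentsWithStats(m)
    for k in range(1,N):
        p=plane(ce[k],K,o,A,.097)
        if st[k][4]>20 and np.linalg.norm(p[:2]-[.46,-.13])<.12: print(st[k],ce[k],p); R_.append((o,ray(ce[k],K,A)))
if len(R_)==2: print(tri(R_))
z=np.load("pics/w1.npz")
W=[plane(c,z["K"],z["o"],z["A"],.04)[:2]*1000 for c in[(350,168),(542,142),(539,319)]];print(W,np.mean([W[0],W[2]],0),np.linalg.norm(W[0]-W[1]),np.linalg.norm(W[2]-W[1]))
E
```

```text
time: 3.55
ee_pos: [0.4588, -0.1432, 0.082]
eef_rot: [0.735, 0.678, -0.001, 0.0]
ft_force: [-0.1, -0.7, 0.0]
width: 0.0001
grip_force: 0.0
at [ 458.8 -143.2   82. ] toolx deg 85.3 t 3.5 w 0.1 j7 -0.03 | d mm [ 1.183e+02 -3.400e+00 -1.000e-01] rows 3 units [ 0.1971 -0.0057 -0.0002]
[array([ 355.52570867, -262.36806118]), array([ 542.40429178, -252.56590499]), array([ 560.28666759, -446.08690412])] [ 457.90618813 -354.22748265] 187.13547790295723 194.34545651956006
```

```bash
python3 -m crank '.05 0 -.2 0 -1;.1 0 -.2 0 -1;.2 0 -.1 0 -1;.2 0 0 0 -1;.2 0 0 0 -1;0 0 0 0 -1'; cat > red.py <<'E'
from h import *
def ball(view=("scene","side")):
    R_=[]
    for n in view:
        i,K,o,A=shot(n)
        h=cv2.cvtColor(i,cv2.COLOR_BGR2HSV);m=cv2.inRange(h,(0,150,70),(6,255,255))|cv2.inRange(h,(173,150,70),(180,255,255))
        N,L,st,ce=cv2.connectedComponentsWithStats(m)
        for k in range(1,N):
            p=plane(ce[k],K,o,A,.097)
            if st[k][4]>15 and np.linalg.norm(p[:2]-[.46,-.13])<.12: print(n,st[k],ce[k].round(1),(p*1000).round(0)); R_.append((o,ray(ce[k],K,A)))
    if len(R_)==2: x,e=tri(R_);print((x*1000).round(0),e)
if __name__=="__main__": ball()
E
python3 red.py; python3 go.py 446 195 222
```

```text
time: 4.25
ee_pos: [0.4713, 0.0154, 0.1827]
eef_rot: [0.732, 0.682, 0.001, 0.0]
ft_force: [-0.5, -0.2, 0.3]
width: 0.0003
grip_force: 0.0
scene [276 193  10  10  70] [280.3 197.7] [ 459. -181.   97.]
at [471.2  10.1 182.1] toolx deg 85.6 t 4.3 w 0.7 j7 -0.25 | d mm [182.4 -39.3 -40. ] rows 4 units [ 0.228  -0.0491 -0.05  ]
```

Isolator is OFF: the ball is at y = -181. Now the handle.

```bash
python3 -m crank '.228 -.049 -.05 0 1;.228 -.049 -.05 0 1;.228 -.049 -.05 0 1;.228 -.049 -.05 0 1;0 0 0 0 1'; python3 go.py 446 195 84; python3 - <<'E'
from h import *
i,K,o,A=shot("wrist"); np.savez("pics/w3.npz",i=i,K=K,o=o,A=A); cv2.imwrite("pics/w3.png",i); print(proj([.446,.195,.125],K,o,A),proj([.446,.195,.07],K,o,A))
E
```

```text
time: 4.85
ee_pos: [0.4456, 0.1995, 0.2235]
eef_rot: [0.732, 0.681, 0.001, -0.0]
ft_force: [-0.0, -0.1, -0.2]
width: 0.0326
grip_force: 0.0
at [445.6 199.5 223.5] toolx deg 85.9 t 4.8 w 32.6 j7 -0.67 | d mm [ -4.8   0.6 139.5] rows 3 units [-0.0081  0.0009  0.2325]
[314.94173306 250.25448516] [314.56982149 233.2147387 ]
```

View pics/w3.png

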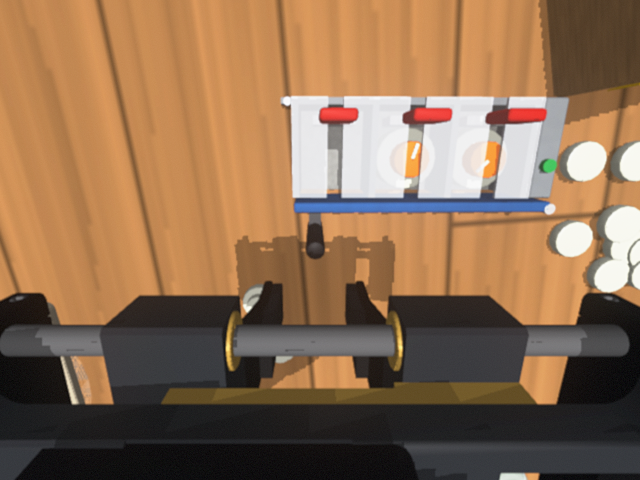

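The wrist view shows the handle top at (315,250), exactly where it was predicted, with timers in the middle and +x bays only. I descend and grip lightly.

```bash
python3 -m crank '-.024 0 0 0 1;0 0 0 0 1;0 0 .232 0 1;0 0 .232 0 1;0 0 .232 0 1;0 0 0 0 -1;0 0 0 0 -1;0 0 0 0 -1;0 0 0 0 -1;0 0 0 0 -1' 6; python3 -m crank '0 0 0 0 -1;0 0 0 0 -1;0 0 0 0 -1;0 0 0 0 -1'; python3 - <<'E'
from h import *
z=np.load("pics/w3.npz");f=lambda c,h:(plane(c,z["K"],z["o"],z["A"],h)*1000).round(0)[:2]
print("hinge",f((549,208),.068),"tabs",f((339,114),.108),f((434,114),.108),f((527,114),.108),"roof front",f((295,199),.066),f((546,199),.066))
p,r,s=pose();print(p*1000,s["width"],s["grip_force"],s["ft_force"])
# arc increments of the handle in tool axes (units), from present pose
H=np.array([.668,.204]);h0=p[:2]-H;X=r.as_matrix()[:2,:2]
ang=np.radians(np.arange(0,96,7.5));Q=np.array([H+[np.cos(a)*h0[0]-np.sin(a)*h0[1],np.sin(a)*h0[0]+np.cos(a)*h0[1]] for a in ang])
print((np.diff(Q,axis=0)@X/.2).round(3).tolist())
E
```

```text
time: 5.9
ee_pos: [0.4475, 0.1891, 0.0844]
eef_rot: [0.735, 0.678, 0.001, 0.001]
ft_force: [0.2, -0.3, -0.0]
width: 0.0525
grip_force: 0.0
time: 6.3
ee_pos: [0.4465, 0.1891, 0.0829]
eef_rot: [0.734, 0.679, -0.0, 0.0]
ft_force: [-1.3, 0.6, 0.2]
width: 0.0203
grip_force: 0.0
hinge [669. 203.] tabs [472. 297.] [544. 292.] [615. 287.] roof front [430. 228.] [666. 211.]
[446.47029403 189.0832284   82.92678841] 0.020272178434468595 0.0 [-1.32935584  0.55720208  0.23603816]
[[-0.142, 0.031], [-0.137, 0.049], [-0.129, 0.066], [-0.119, 0.083], [-0.108, 0.097], [-0.094, 0.111], [-0.079, 0.122], [-0.062, 0.131], [-0.045, 0.138], [-0.026, 0.143], [-0.007, 0.145], [0.012, 0.145]]
```

```bash
python3 -m crank '.03 0 0 0 -1;0 0 0 0 -1;0 0 0 0 -1' 6; python3 -m crank '-.142 .031 0 0 -1;-.137 .049 0 0 -1;-.129 .066 0 0 -1;-.119 .083 0 0 -1;-.108 .097 0 0 -1;-.094 .111 0 0 -1;-.079 .122 0 0 -1;-.062 .131 0 0 -1;-.045 .138 0 0 -1;-.026 .143 0 0 -1'; python3 -m crank '-.007 .145 0 0 -1;.012 .145 0 0 -1;0 0 0 0 -1'; python3 - <<'E'
from h import *
p,r,s=pose();d=p[:2]-[.6685,.2035];a=np.arctan2(d[1],d[0])-np.arctan2(.195-.2035,.446-.6685)
print(p*1000,s["width"],np.linalg.norm(d),np.degrees(a)%360)
a=shot("scene")[0];b=shot("wrist")[0];cv2.imwrite("pics/d1.png",cv2.resize(np.hstack([a,b]),None,fx=.62,fy=.62))
E
```

```text
time: 6.6
ee_pos: [0.4461, 0.1946, 0.0825]
eef_rot: [0.734, 0.679, -0.001, -0.0]
ft_force: [-3.9, -4.8, 1.2]
width: 0.0161
grip_force: 6.0
time: 7.6
ee_pos: [0.6265, -0.0097, 0.0823]
eef_rot: [0.735, 0.678, -0.001, 0.0]
ft_force: [-0.8, -1.3, 3.3]
width: 0.0158
grip_force: 6.0
time: 7.9
ee_pos: [0.6865, -0.0124, 0.0823]
eef_rot: [0.735, 0.678, 0.001, 0.001]
ft_force: [0.0, -4.6, 1.0]
width: 0.0156
grip_force: 6.0
[686.49227076 -12.43237873  82.2558334 ] 0.015561117744443012 0.21668067286485823 92.5753261984042
```

View pics/d1.png

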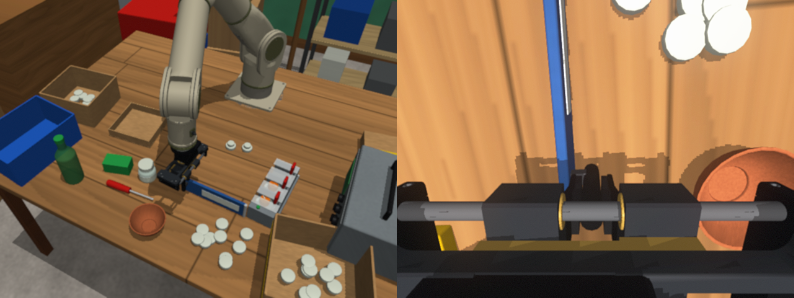

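The door is at about 92°, fully open. I release and rise, and check the carton behind the box before going to the tabs.

```bash
python3 -m crank '0 0 0 0 1;0 0 0 0 1;0 0 0 0 1;0 0 0 0 1;0 0 -.23 0 1;0 0 -.23 0 1;0 0 -.23 0 1;0 0 0 0 -1'; python3 - <<'E'
from h import *
a=np.load("pics/scene0.npz");b=np.load("pics/side0.npz")
for p,q in(((447,345),(103,352)),((447,345),(100,350))):
    print(tri([(a["o"],ray(p,a["K"],a["A"])),(b["o"],ray(q,b["K"],b["A"]))]))
E
python3 go.py 545 330 222
```

```text
time: 8.8
ee_pos: [0.6859, -0.0103, 0.2285]
eef_rot: [0.734, 0.679, 0.004, 0.003]
ft_force: [0.5, -0.6, 0.2]
width: 0.0659
grip_force: 0.0
(array([0.70082509, 0.31066295, 0.12940424]), [np.float64(0.0006788133782265997), np.float64(0.0006788133782266149)])
(array([0.70369116, 0.31129311, 0.13340946]), [np.float64(0.0002458945177867746), np.float64(0.00024589451778677984)])
at [685.9 -10.3 228.5] toolx deg 85.5 t 8.8 w 65.9 j7 -0.39 | d mm [ 328.1 -167.4    5.4] rows 8 units [ 0.205  -0.1046  0.0033]
```

```bash
python3 -m crank '.205 -.105 0 0 -1;.205 -.105 0 0 -1;.205 -.105 0 0 -1;.205 -.105 0 0 -1;.205 -.105 0 0 -1;.205 -.105 0 0 -1;.205 -.105 0 0 -1;.205 -.105 0 0 -1;0 0 0 0 -1;0 0 0 0 -1'; python3 go.py 545 330 88; python3 - <<'E'
from h import *
i,K,o,A=shot("side"); cv2.imwrite("pics/s2.png",i[240:480,0:400])
E
```

```text
time: 9.8
ee_pos: [0.541, 0.3301, 0.2209]
eef_rot: [0.733, 0.68, 0.0, 0.0]
ft_force: [-0.5, -0.9, 0.4]
width: 0.0012
grip_force: 0.0
at [541.  330.1 220.9] toolx deg 85.7 t 9.8 w 1.2 j7 -0.97 | d mm [  0.2   4.  132.9] rows 3 units [0.0003 0.0066 0.2215]
```

View pics/s2.png

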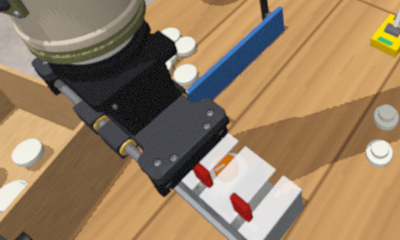

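The gripper is in line behind the middle tab, and the door is open. Press.

```bash
python3 -m crank '0 .02 .2215 0 -1;0 0 .2215 0 -1;0 0 .2215 0 -1;-.1 0 0 0 -1;-.1 0 0 0 -1;-.1 0 0 0 -1;-.1 0 0 0 -1;-.06 0 0 0 -1;-.025 0 0 0 -1;0 0 0 0 -1'; python3 -m crank '-.02 0 0 0 -1;0 0 0 0 -1'; python3 go.py 545 330 88
```

```text
time: 10.85
ee_pos: [0.5387, 0.2367, 0.0882]
eef_rot: [0.734, 0.679, 0.005, -0.003]
ft_force: [6.5, 25.0, -16.6]
width: 0.0006
grip_force: 12.7
time: 11.05
ee_pos: [0.5384, 0.2364, 0.0885]
eef_rot: [0.733, 0.68, 0.007, -0.005]
ft_force: [11.9, 37.0, -24.2]
width: 0.0003
grip_force: 18.6
at [538.4 236.4  88.5] toolx deg 85.7 t 11.1 w 0.3 j7 -0.88 | d mm [93.8 -0.5  2. ] rows 2 units [ 0.2346 -0.0011  0.0051]
```

Stop reached, with force up to 37 N. On to the +x tab.

```bash
python3 -m crank '.2 0 0 0 -1;.2 0 0 0 -1;.07 0 0 0 -1;0 .18 0 0 -1;0 .18 0 0 -1;0 0 0 0 -1'; python3 go.py 615 325 88
```

```text
time: 11.65
ee_pos: [0.6226, 0.3109, 0.0869]
eef_rot: [0.737, 0.676, -0.0, 0.001]
ft_force: [-0.8, -0.7, -1.3]
width: 0.0006
grip_force: 0.0
at [622.6 310.9  86.9] toolx deg 85.0 t 11.7 w 0.6 j7 -0.94 | d mm [13.4 -8.8 -1.1] rows 1 units [ 0.0671 -0.0442 -0.0057]
```

```bash
python3 -m crank '0 -.035 0 0 -1;-.1 0 0 0 -1;-.1 0 0 0 -1;-.1 0 0 0 -1;-.06 0 0 0 -1;-.03 0 0 0 -1;-.02 0 0 0 -1;0 0 0 0 -1'; python3 -m crank '-.02 0 0 0 -1;0 0 0 0 -1'; python3 go.py 615 325 88
```

```text
time: 12.45
ee_pos: [0.6016, 0.2361, 0.0881]
eef_rot: [0.734, 0.679, 0.0, -0.001]
ft_force: [-0.3, 7.8, -3.1]
width: 0.0001
grip_force: 3.6
time: 12.65
ee_pos: [0.6013, 0.2327, 0.0881]
eef_rot: [0.734, 0.679, 0.001, -0.001]
ft_force: [-0.0, 7.3, -3.8]
width: 0.0003
grip_force: 3.8
at [601.3 232.7  88.1] toolx deg 85.6 t 12.7 w 0.3 j7 -0.85 | d mm [93.1  6.6  0.4] rows 2 units [0.2328 0.0165 0.0009]
```

```bash
python3 -m crank '-.02 0 0 0 -1;-.02 0 0 0 -1;0 0 0 0 -1;0 0 0 0 -1'; python3 go.py 615 325 88
```

```text
time: 13.05
ee_pos: [0.6009, 0.2316, 0.0885]
eef_rot: [0.732, 0.681, 0.006, -0.004]
ft_force: [10.5, 29.3, -17.2]
width: 0.0006
grip_force: 14.7
at [600.9 231.6  88.5] toolx deg 85.9 t 13.1 w 0.6 j7 -0.83 | d mm [94.1  7.4  1.8] rows 2 units [0.2353 0.0184 0.0046]
```

```bash
python3 -m crank '.2 .01 0 0 -1;.2 0 -.02 0 -1;.03 0 -.24 0 -1;0 0 -.24 0 -1;0 0 -.24 0 -1;0 0 0 0 0'; python3 go.py 565 60 240
```

```text
time: 13.65
ee_pos: [0.6121, 0.3101, 0.2438]
eef_rot: [0.734, 0.679, 0.005, 0.001]
ft_force: [-0.6, 0.3, -0.6]
width: 0.0033
grip_force: 0.0
at [612.1 310.1 243.8] toolx deg 85.5 t 13.7 w 3.3 j7 -0.88 | d mm [-253.   -27.3    2.2] rows 6 units [-0.2108 -0.0228  0.0018]
```

```bash
python3 -m crank '-.211 -.023 0 0 0;-.211 -.023 0 0 0;-.211 -.023 0 0 0;-.211 -.023 0 0 0;-.211 -.023 0 0 0;-.211 -.023 0 0 0;0 0 0 0 0;0 0 0 0 0' 8; cat > knob.py <<'E'
from h import *
def knobs(n,z=.058,save=None):
    i,K,o,A=shot(n)
    if save: cv2.imwrite(save,i)
    h=cv2.cvtColor(i,cv2.COLOR_BGR2HSV);m=cv2.inRange(h,(7,190,120),(18,255,255))
    m=cv2.morphologyEx(m,cv2.MORPH_CLOSE,np.ones((5,5)))
    N,L,st,ce=cv2.connectedComponentsWithStats(m)
    out=[]
    for k in range(1,N):
        if st[k][4]<80: continue
        hull=cv2.convexHull(np.argwhere(L==k)[:,::-1].astype(np.float32)); (c,ax,an)=cv2.fitEllipse(hull) if len(hull)>5 else (ce[k],(0,0),0)
        p=plane(ce[k],K,o,A,z)
        print(n,st[k],ce[k].round(1),"ell",np.round(c,1),np.round(ax,1),(p*1000).round(0)); out.append((ce[k],o,ray(ce[k],K,A)))
    return out
E
python3 -c "
from knob import *
knobs('wrist',save='pics/k1.png');knobs('scene');knobs('side')"; python3 go.py 534 184 41
```

```text
time: 14.45
ee_pos: [0.5631, 0.0564, 0.2357]
eef_rot: [0.735, 0.678, -0.001, 0.001]
ft_force: [0.0, 0.8, -0.1]
width: 0.043
grip_force: 0.0
wrist [334  70  35  37 177] [355.1  95.6] ell [351.2  87.6] [33.2 37.8] [611. 172.  58.]
wrist [257  75  35  33 174] [271.1  96.9] ell [273.8  88.8] [33.5 37.3] [533. 178.  58.]
scene [403 278  14  16 157] [409.9 284.6] ell [409.9 284.9] [13.4 15.8] [540. 188.  58.]
scene [389 301  14  16 164] [395.9 307.9] ell [395.8 308.1] [13.5 15.9] [612. 184.  58.]
side [216 335  21  24 281] [226.7 346.2] ell [226.  346.5] [19.9 23.4] [602. 182.  58.]
side [250 359  20  25 274] [258.1 371.8] ell [259.6 370.7] [19.9 25.1] [532. 191.  58.]
at [563.5  59.5 236. ] toolx deg 85.6 t 14.6 w 43.3 j7 -0.46 | d mm [121.9 -39.  195. ] rows 5 units [ 0.1219 -0.039   0.195 ]
```

View pics/k1.png

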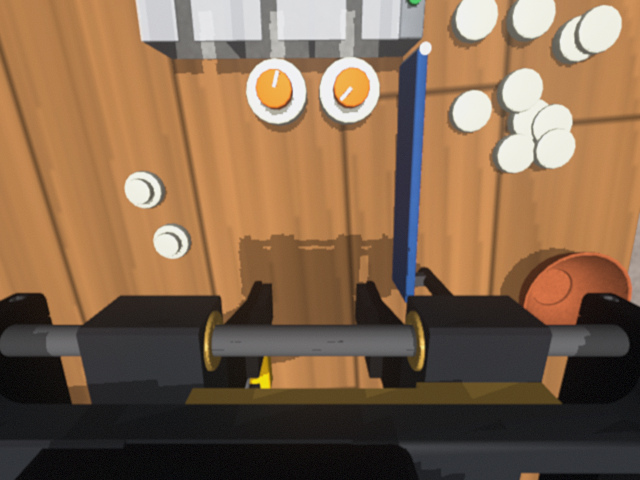

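The wrist view shows both timers standing just outside the box, knobs at (274,89) and (351,88), and the door at a right angle on the right. I triangulate the knobs.

```bash
python3 - <<'E'
from h import *
i,K,o,A=shot("wrist")
a=np.load("pics/scene0.npz");b=np.load("pics/side0.npz")
for w,s,d in(((273.8,88.8),(409.9,284.6),(259,371)),((351.2,87.6),(395.9,307.9),(226.3,346.3))):
    print((plane(w,K,o,A,.058)*1000).round(0))
    x,e=tri([(o,ray(w,K,A)),(a["o"],ray(s,a["K"],a["A"])),(b["o"],ray(d,b["K"],b["A"]))]);print((x*1000).round(0),np.array(e)*1000)
E
python3 go.py 535 184 60
```

```text
[536. 188.  58.]
[535. 187.  52.] [1.19263295 0.3784892  0.95570275]
[607. 183.  58.]
[607. 182.  52.] [1.84666139 0.68172829 2.3600447 ]
at [563.7  59.6 236. ] toolx deg 85.6 t 14.7 w 43.5 j7 -0.46 | d mm [121.9 -38.1 176. ] rows 5 units [ 0.1219 -0.0381  0.176 ]
```

```bash
python3 -m crank '.125 -.038 0 0 .25;.125 -.038 0 0 .25;.125 -.038 0 0 .25;.125 -.038 0 0 .25;.125 -.038 0 0 .25;0 0 .2 0 .25;0 0 .2 0 .25;0 0 .2 0 .25;0 0 0 0 .25'; python3 go.py 535.5 187 40
```

```text
time: 15.55
ee_pos: [0.5328, 0.1854, 0.1113]
eef_rot: [0.734, 0.679, -0.003, -0.002]
ft_force: [0.2, -0.6, -0.6]
width: 0.0547
grip_force: 0.0
at [532.8 185.4 111.3] toolx deg 85.6 t 15.6 w 54.7 j7 -0.78 | d mm [ 2.   3.1 71.3] rows 2 units [0.005  0.0078 0.1783]
```

```bash
python3 -m crank '.01 .016 .178 0 .25;0 0 .178 0 .25;0 0 0 0 -.6;0 0 0 0 -.6;0 0 0 0 -.6;0 0 0 0 -.6;0 0 0 0 -.6;0 0 0 0 -.6' 10; python3 go.py 535.5 187 140; python3 -m crank '0 0 -.15 0 -.6;0 0 -.15 0 -.6;0 0 -.2 0 -.6;0 0 -.2 0 -.6;0 0 0 0 -.6'; python3 -c "
from knob import *
knobs('scene');knobs('side')"; python3 go.py 455 -348 180
```

```text
time: 16.35
ee_pos: [0.5407, 0.1881, 0.0473]
eef_rot: [0.735, 0.679, 0.001, 0.001]
ft_force: [-1.5, 0.0, 8.1]
width: 0.0334
grip_force: 10.0
at [540.7 188.1  47.3] toolx deg 85.5 t 16.4 w 33.4 j7 -0.84 | d mm [ -1.4  -4.8 -92.7] rows 2 units [-0.0036 -0.012  -0.2318]
time: 16.85
ee_pos: [0.5418, 0.1891, 0.1914]
eef_rot: [0.734, 0.679, 0.004, 0.002]
ft_force: [0.8, 0.0, -1.5]
width: 0.0335
grip_force: 10.0
scene [389 300  14  17 172] [396.1 307.6] ell [396.  307.7] [13.8 16.5] [611. 184.  58.]
side [232 309  18  19 155] [241.6 319.7] ell [240.9 316.9] [12.3 24.3] [615. 130.  58.]
side [217 336  19  23 167] [226.7 348.9] ell [225.6 347. ] [19.2 23. ] [599. 186.  58.]
at [540.  187.5 186.4] toolx deg 85.5 t 16.9 w 33.6 j7 -0.74 | d mm [-540.5  -42.4    6.1] rows 12 units [-0.2252 -0.0176  0.0026]
```

Timer1 is held: width 33.5 mm, about 150 g. I carry it past the tray so the wrist camera can see the whole tray.

```bash
python3 -m crank '-.22 -.016 0 0 -.6;-.22 -.016 0 0 -.6;-.22 -.016 0 0 -.6;-.22 -.016 0 0 -.6;-.22 -.016 0 0 -.6;-.22 -.016 0 0 -.6;-.22 -.016 0 0 -.6;-.22 -.016 0 0 -.6;-.22 -.016 0 0 -.6;-.22 -.016 0 0 -.6' && python3 -m crank '-.22 -.016 0 0 -.6;-.22 -.016 0 0 -.6;-.22 -.016 0 0 -.6;-.22 -.016 0 0 -.6;-.22 -.016 0 0 -.6;0 0 0 0 -.6;0 0 0 0 -.6'; python3 - <<'E'
from h import *
i,K,o,A=shot("wrist"); cv2.imwrite("pics/t1.png",i); np.savez("pics/t1.npz",i=i,K=K,o=o,A=A)
E
python3 go.py 455 -348 180
```

```text
time: 17.95
ee_pos: [0.4715, -0.2504, 0.184]
eef_rot: [0.735, 0.679, -0.0, -0.001]
ft_force: [0.3, 0.4, -0.4]
width: 0.0336
grip_force: 10.0
time: 18.65
ee_pos: [0.4384, -0.4673, 0.1831]
eef_rot: [0.735, 0.678, 0.0, -0.001]
ft_force: [0.8, 0.4, -0.4]
width: 0.0333
grip_force: 10.0
at [ 439.3 -466.   183.7] toolx deg 85.5 t 18.7 w 33.5 j7 0.47 | d mm [118.8   6.4   3.9] rows 3 units [0.198  0.0106 0.0065]
```

View pics/t1.png

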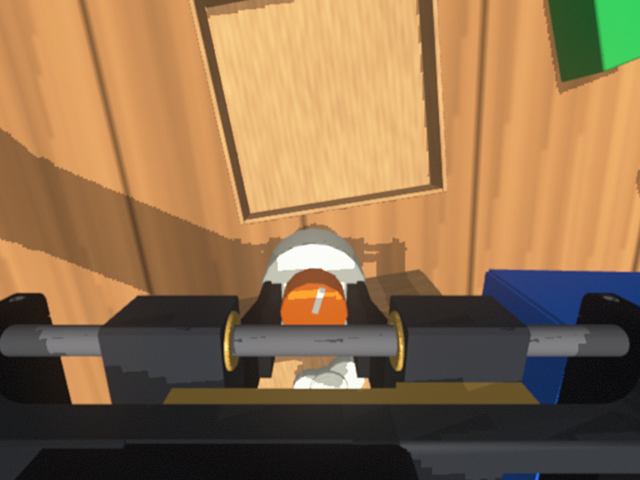

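The tray's near rim corners are at (244,222) and (446,188), and the timer hangs straight in the fingers. I combine this with the far corners from frame w1.

```bash
python3 - <<'E'
from h import *
z=np.load("pics/t1.npz");w=np.load("pics/w1.npz")
f=lambda z,c:plane(c,z["K"],z["o"],z["A"],.04)[:2]*1000
n=[f(z,(244,222)),f(z,(446,188))];fr=[f(w,(350,168)),f(w,(542,142))];br=f(w,(539,319))
print("near",np.round(n),np.linalg.norm(n[0]-n[1]),"far",np.round(fr),np.linalg.norm(fr[0]-fr[1]),"sides",np.linalg.norm(n[0]-fr[0]),np.linalg.norm(n[1]-fr[1]),"centre",np.mean(n+fr,0),"br",br)
# rim height check: near-right corner seen from both places
print(tri([(z["o"],ray((446,188),z["K"],z["A"])),(w["o"],ray((539,319),w["K"],w["A"]))]))
E
```

```text
near [[ 375. -453.]
 [ 559. -437.]] 184.48338270907982 far [[ 356. -262.]
 [ 542. -253.]] 187.13547790295723 sides 191.9431202537553 185.39424383285444 centre [ 457.86281118 -351.37869069] br [ 560.28666759 -446.08690412]
(array([ 0.55121147, -0.4358453 ,  0.05556569]), [np.float64(0.0018219329104816587), np.float64(0.0018219329104814546)])
```

```bash
python3 go.py 420 -351 62; python3 -m crank '.19 -.042 0 0 -.6;.19 -.042 0 0 -.6;.19 -.042 0 0 -.6;0 0 .2 0 -.6;0 0 .2 0 -.6;0 0 .2 0 -.6;0 0 0 0 -.6'; python3 go.py 420 -351 53
```

```text
at [ 439.3 -466.   183.7] toolx deg 85.5 t 18.7 w 33.5 j7 0.47 | d mm [112.8 -28.2 121.9] rows 4 units [ 0.1411 -0.0352  0.1524]
time: 19.4
ee_pos: [0.4206, -0.3477, 0.0604]
eef_rot: [0.734, 0.679, -0.0, -0.004]
ft_force: [-0.8, 0.1, -0.5]
width: 0.0335
grip_force: 10.0
at [ 420.6 -347.7   60.4] toolx deg 85.6 t 19.4 w 33.5 j7 0.3 | d mm [-3.4 -0.3  7.3] rows 1 units [-0.017  -0.0015  0.0367]
```

```bash
python3 -m crank '-.017 0 .025 0 -.6;0 0 .015 0 -.6;0 0 0 0 -.6'; python3 go.py 420 -351 53
```

```text
time: 19.7
ee_pos: [0.4238, -0.3551, 0.0583]
eef_rot: [0.735, 0.679, 0.0, 0.001]
ft_force: [-0.5, 1.1, -0.8]
width: 0.0336
grip_force: 10.0
at [ 423.8 -355.1   58.3] toolx deg 85.5 t 19.7 w 33.6 j7 0.3 | d mm [ 3.8 -4.2  5.2] rows 1 units [ 0.019  -0.0208  0.0262]
```

```bash
python3 -m crank '0 -.01 .02 0 -.6;0 0 0 0 -.6';python3 -m crank '0 0 .015 0 -.6;0 0 0 0 -.6'; python3 -m crank '0 0 .01 0 -.6;0 0 0 0 -.6'
```

```text
time: 19.9
ee_pos: [0.4209, -0.3546, 0.0531]
eef_rot: [0.735, 0.679, -0.0, 0.0]
ft_force: [0.1, -0.9, -1.8]
width: 0.0333
grip_force: 10.0
time: 20.1
ee_pos: [0.4211, -0.3547, 0.0504]
eef_rot: [0.735, 0.679, -0.0, 0.0]
ft_force: [-1.9, 1.1, 4.1]
width: 0.0333
grip_force: 10.0
time: 20.3
ee_pos: [0.4211, -0.355, 0.0488]
eef_rot: [0.735, 0.678, -0.0, 0.0]
ft_force: [-3.8, 1.2, 9.0]
width: 0.0339
grip_force: 10.0
```

Contact at about z = 50 mm, as expected. I release, rise and look again.

```bash
python3 -m crank '0 0 0 0 .2;0 0 0 0 .2;0 0 0 0 .2;0 0 0 0 .2;0 0 -.2 0 .2;0 0 -.2 0 .2;0 0 -.2 0 .2;0 0 -.1 0 .2;0 0 0 0 .2'; python3 -c "
from knob import *
knobs('scene');knobs('side')"; python3 go.py 607 182.5 190
```

```text
time: 21.2
ee_pos: [0.4225, -0.3552, 0.191]
eef_rot: [0.734, 0.679, 0.0, 0.003]
ft_force: [0.3, 0.2, -0.2]
width: 0.0517
grip_force: 0.0
scene [224 175  13  12 101] [230.3 179.7] ell [230.3 180.2] [11.3 12.4] [ 421. -356.   58.]
scene [389 301  14  16 166] [396.  307.6] ell [395.9 308. ] [14.  16.2] [612. 184.  58.]
side [450 196  16  16 200] [456.6 203.4] ell [456.6 203.4] [15.6 16.7] [ 419. -353.   58.]
side [216 335  21  24 370] [225.9 346.6] ell [225.9 346.5] [20.2 23.4] [603. 183.  58.]
at [ 421.  -354.5  187.6] toolx deg 85.5 t 21.3 w 52.2 j7 0.39 | d mm [550.  143.   -2.7] rows 12 units [ 0.2292  0.0596 -0.0011]
```

```bash
python3 -m crank '.229 .06 0 0 .25;.229 .06 0 0 .25;.229 .06 0 0 .25;.229 .06 0 0 .25;.229 .06 0 0 .25;.229 .06 0 0 .25;.229 .06 0 0 .25;.229 .06 0 0 .25;.229 .06 0 0 .25;.229 .06 0 0 .25' && python3 -m crank '.229 .06 0 0 .25;.229 .06 0 0 .25;0 0 0 0 .25;0 0 0 0 .25'; python3 -c "
from knob import *
knobs('scene');knobs('side')"; python3 go.py 607 182.5 100
```

```text
time: 22.3
ee_pos: [0.5766, 0.0942, 0.1861]
eef_rot: [0.735, 0.678, -0.001, -0.001]
ft_force: [0.7, -1.0, 0.6]
width: 0.0541
grip_force: 0.0
time: 22.7
ee_pos: [0.607, 0.1838, 0.1858]
eef_rot: [0.733, 0.68, -0.001, -0.001]
ft_force: [0.1, -1.4, -0.0]
width: 0.0548
grip_force: 0.0
scene [225 175  12  13 110] [230.4 180.1] ell [230.6 180.2] [11.3 13.1] [ 422. -355.   58.]
scene [389 300  14  17 168] [396.1 307.7] ell [396.  307.9] [13.8 16.4] [612. 184.  58.]
side [450 196  15  16 196] [456.5 203.4] ell [456.5 203.5] [15.7 15.9] [ 419. -353.   58.]
side [216 335  21  24 303] [226.3 345.9] ell [225.8 346.3] [20.1 23.9] [603. 182.  58.]
at [607.8 180.6 186.6] toolx deg 85.4 t 22.8 w 54.4 j7 -0.73 | d mm [ 1.9 -0.8 86.6] rows 2 units [ 0.0048 -0.0021  0.2164]
```

```bash
python3 -m crank '.01 -.01 .22 0 .15;0 0 .22 0 .15;0 0 .15 0 .15;0 0 .11 0 .15;0 0 0 0 .15;0 0 0 0 -.6;0 0 0 0 -.6;0 0 0 0 -.6;0 0 0 0 -.6;0 0 0 0 -.6' 10; python3 -m crank '0 0 0 0 -.6'; python3 go.py 607 182 190
```

```text
time: 23.8
ee_pos: [0.6072, 0.1842, 0.0494]
eef_rot: [0.735, 0.678, 0.001, 0.001]
ft_force: [-0.9, -1.6, 6.7]
width: 0.0334
grip_force: 10.0
time: 23.9
ee_pos: [0.6071, 0.1842, 0.0493]
eef_rot: [0.735, 0.678, 0.001, 0.001]
ft_force: [-0.5, -2.1, 7.7]
width: 0.0336
grip_force: 10.0
at [607.1 184.2  49.3] toolx deg 85.4 t 23.9 w 33.6 j7 -0.8 | d mm [  -2.2    0.3 -140.7] rows 3 units [-0.0036  0.0006 -0.2344]
```

```bash
python3 -m crank '0 0 -.15 0 -.6;0 0 -.2 0 -.6;0 0 -.2 0 -.6;0 0 -.15 0 -.6;0 0 0 0 -.6'; python3 go.py 499 -349 190
```

```text
time: 24.4
ee_pos: [0.6078, 0.1856, 0.1929]
eef_rot: [0.734, 0.679, 0.003, 0.002]
ft_force: [0.1, 0.7, -0.2]
width: 0.0335
grip_force: 10.0
at [607.8 185.6 192.9] toolx deg 85.5 t 24.4 w 33.5 j7 -0.73 | d mm [-541.5  -66.4    1.1] rows 12 units [-0.2256 -0.0277  0.0005]
```

```bash
python3 -m crank '-.226 -.028 0 0 -.6;-.226 -.028 0 0 -.6;-.226 -.028 0 0 -.6;-.226 -.028 0 0 -.6;-.226 -.028 0 0 -.6;-.226 -.028 0 0 -.6;-.226 -.028 0 0 -.6;-.226 -.028 0 0 -.6;-.226 -.028 0 0 -.6;-.226 -.028 0 0 -.6' && python3 -m crank '-.226 -.028 0 0 -.6;-.226 -.028 0 0 -.6;0 0 0 0 -.6;0 0 0 0 -.6'; python3 -c "
from knob import *
knobs('scene');knobs('side')"; python3 go.py 499 -349 60
```

```text
time: 25.4
ee_pos: [0.5136, -0.2637, 0.1873]
eef_rot: [0.735, 0.679, -0.0, -0.0]
ft_force: [1.3, 0.6, -1.5]
width: 0.0332
grip_force: 10.0
time: 25.8
ee_pos: [0.4955, -0.3519, 0.1868]
eef_rot: [0.735, 0.678, 0.0, -0.001]
ft_force: [0.1, -0.0, -1.3]
width: 0.0339
grip_force: 10.0
scene [225 176  12  11  95] [230.5 180.1] ell [230.7 179.8] [11.2 12.3] [ 422. -354.   58.]
side [426 133  15  17 205] [432.6 141.1] ell [432.7 140.8] [16.5 17.4] [ 559. -567.   58.]
side [450 196  15  16 198] [456.5 203.4] ell [456.3 203.4] [15.7 16.3] [ 419. -353.   58.]
at [ 496.8 -349.6  187.5] toolx deg 85.6 t 25.9 w 33.1 j7 0.24 | d mm [  0.7   2.2 127.5] rows 3 units [0.0011 0.0037 0.2125]
```

```bash
python3 -m crank '0 .015 .213 0 -.6;0 0 .213 0 -.6;0 0 .213 0 -.6;0 0 0 0 -.6;0 0 0 0 -.6'; python3 -m crank '0 0 .02 0 -.6;0 0 0 0 -.6'; python3 -m crank '0 0 .015 0 -.6;0 0 0 0 -.6'
```

```text
time: 26.4
ee_pos: [0.5, -0.3501, 0.061]
eef_rot: [0.734, 0.679, 0.0, -0.0]
ft_force: [0.0, -0.2, 0.1]
width: 0.0334
grip_force: 10.0
time: 26.6
ee_pos: [0.5003, -0.3517, 0.0578]
eef_rot: [0.734, 0.679, 0.0, 0.001]
ft_force: [-0.9, -0.2, -0.3]
width: 0.0335
grip_force: 10.0
time: 26.8
ee_pos: [0.4994, -0.3516, 0.0534]
eef_rot: [0.735, 0.679, -0.0, 0.0]
ft_force: [-0.9, -0.1, -1.4]
width: 0.0332
grip_force: 10.0
```

```bash
python3 go.py 499 -349 51
```

```text
at [ 499.4 -351.6   53.4] toolx deg 85.5 t 26.8 w 33.2 j7 0.16 | d mm [ 2.6 -0.6  2.4] rows 1 units [ 0.0129 -0.003   0.0122]
```

```bash
python3 -m crank '0 0 .006 0 -.6;0 0 0 0 -.6;0 0 0 0 .2;0 0 0 0 .2;0 0 0 0 .2;0 0 0 0 .2;0 0 -.2 0 .2;0 0 -.2 0 .2;0 0 -.2 0 .2'; python3 -m crank '-.2 0 -.05 0 .2;-.2 0 0 0 .2;-.2 0 0 0 .2;0 0 0 0 .2'; python3 -c "
from knob import *
knobs('scene');knobs('side');knobs('wrist',save='pics/t2.png')
i=shot('scene')[0];cv2.imwrite('pics/t3.png',np.hstack([cv2.resize(i[100:340,120:440],(480,360)),cv2.resize(cv2.imread('pics/t2.png')[:270],(320,135)) if 0 else cv2.copyMakeBorder(cv2.resize(cv2.imread('pics/t2.png')[:300],(320,150)),0,210,0,0,0)]))"
```

```text
time: 27.7
ee_pos: [0.4992, -0.3511, 0.1732]
eef_rot: [0.734, 0.679, 0.0, -0.0]
ft_force: [1.1, 0.3, 0.7]
width: 0.0521
grip_force: 0.0
time: 28.1
ee_pos: [0.4867, -0.4776, 0.1807]
eef_rot: [0.737, 0.676, -0.001, 0.0]
ft_force: [-0.7, -0.1, -1.2]
width: 0.0522
grip_force: 0.0
scene [225 175  12  12 102] [230.3 179.6] ell [230.5 179.9] [11.5 12. ] [ 420. -356.   58.]
scene [208 194  12  12 107] [213.9 198.5] ell [214.  198.3] [11.4 13.3] [ 501. -353.   58.]
side [416 185  15  15 178] [422.3 192.1] ell [422.4 192.1] [15.3 15.4] [ 497. -352.   58.]
side [450 196  15  16 196] [456.6 203.4] ell [456.5 203.4] [15.6 16.1] [ 419. -353.   58.]
wrist [193  95  40  30 133] [207.2 115.1] ell [212.9 103.9] [36.7 43.3] [ 414. -366.   58.]
```

View pics/t3.png

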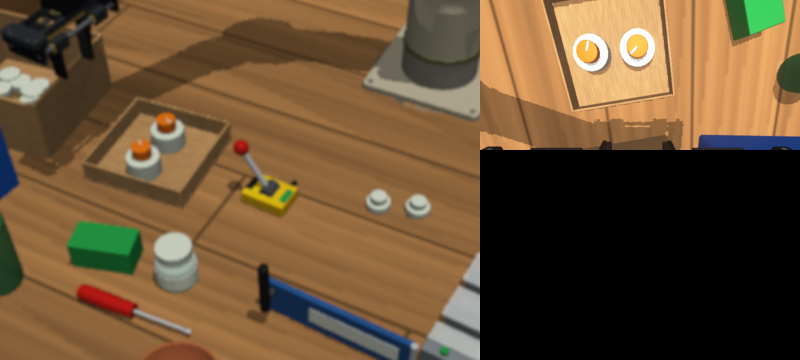

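Both timers stand upright in the tray at (420,-354) and (499,-352). The isolator still leans OFF and the bystanders are undisturbed. I go back to the handle.

```bash
python3 - <<'E'
from h import *
Rr=[]
for n in("scene","side"):
    i,K,o,A=shot(n);h=cv2.cvtColor(i,cv2.COLOR_BGR2HSV);m=cv2.inRange(h,(0,0,0),(180,255,48))
    N,L,st,ce=cv2.connectedComponentsWithStats(m)
    for k in range(1,N):
        p=plane(ce[k],K,o,A,.09)
        if st[k][4]>30 and np.linalg.norm(p[:2]-[.686,-.012])<.06:
            ys,xs=np.where(L==k);t=(xs[ys<=ys.min()+3].mean(),ys.min()+2.5);print(n,st[k],t,p);Rr.append((o,ray(t,K,A)))
if len(Rr)==2:print(tri(Rr))
E
python3 go.py 686 -12 200
```

```text
scene [292 277  11  31 203] (np.float64(294.8095238095238), np.float64(279.5)) [ 0.69270905 -0.0100827   0.09      ]
side [259 224   9  34 177] (np.float64(261.45), np.float64(226.5)) [ 0.68149982 -0.01809844  0.09      ]
(array([ 0.6830073 , -0.01875678,  0.11906494]), [np.float64(0.0014215861520718409), np.float64(0.0014215861520718786)])
at [ 490.6 -469.6  182.1] toolx deg 85.6 t 28.4 w 52.2 j7 0.38 | d mm [471.3 159.6 -17.8] rows 11 units [ 0.2142  0.0726 -0.0081]
```

```bash
python3 -m crank '.2125 .073 -.01 0 1;.2125 .073 -.01 0 1;.2125 .073 -.01 0 1;.2125 .073 -.01 0 1;.2125 .073 -.01 0 1;.2125 .073 -.01 0 1;.2125 .073 -.01 0 1;.2125 .073 -.01 0 1;.2125 .073 -.01 0 1;.2125 .073 -.01 0 1' && python3 -m crank '.2125 .073 0 0 1;0 0 0 0 1;0 0 0 0 1'; python3 go.py 685 -15.5 84;  python3 - <<'E'
from h import *
i,K,o,A=shot("wrist"); cv2.imwrite("pics/h2.png",i); print(proj([.685,-.0155,.125],K,o,A))
E
```

```text
time: 29.4
ee_pos: [0.6693, -0.0564, 0.2024]
eef_rot: [0.734, 0.679, -0.0, 0.0]
ft_force: [0.5, 0.4, -0.6]
width: 0.0869
grip_force: 0.0
time: 29.7
ee_pos: [0.6868, -0.0149, 0.202]
eef_rot: [0.733, 0.68, 0.0, -0.0]
ft_force: [-0.6, -1.3, 0.5]
width: 0.0868
grip_force: 0.0
at [686.8 -14.9 202. ] toolx deg 85.7 t 29.7 w 86.8 j7 -0.38 | d mm [ -0.8  -1.7 118. ] rows 3 units [-0.0013 -0.0029  0.1966]
[311.90030053 253.862664  ]
```

View pics/h2.png

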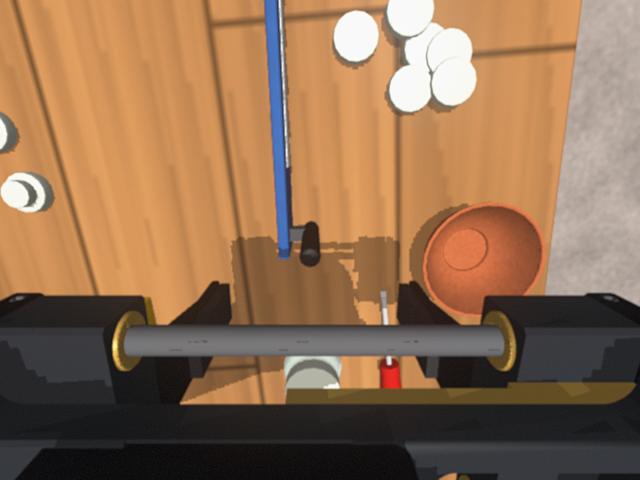

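The handle top is at (311,256), within 2 px of the prediction. Descend and grip.

```bash
python3 -m crank '0 0 .197 0 1;0 0 .197 0 1;0 0 .197 0 1;0 0 0 0 -1;0 0 0 0 -1;0 0 0 0 -1;0 0 0 0 -1;0 0 0 0 -1;0 0 0 0 -1;0 0 0 0 -1' 6; python3 -m crank '0 0 0 0 -1;0 0 0 0 -1;0 0 0 0 -1;0 0 0 0 -1'; python3 - <<'E'
from h import *
p,r,s=pose();print(p*1000,s["width"],s["grip_force"],s["ft_force"])
H=np.array([.6685,.2035]);h0=p[:2]-H;X=r.as_matrix()[:2,:2]
a1=np.arctan2(.195-H[1],.446-H[0])-np.arctan2(h0[1],h0[0]);a1=(a1+np.pi)%(2*np.pi)-np.pi;print(np.degrees(a1),np.linalg.norm(h0))
ang=np.linspace(0,a1,14);Q=np.array([H+[np.cos(a)*h0[0]-np.sin(a)*h0[1],np.sin(a)*h0[0]+np.cos(a)*h0[1]] for a in ang])
print((np.diff(Q,axis=0)@X/.2).round(3).tolist())
E
```

```text
time: 30.75
ee_pos: [0.6871, -0.0177, 0.084]
eef_rot: [0.734, 0.679, 0.0, 0.0]
ft_force: [-0.7, -0.1, -0.0]
width: 0.039
grip_force: 0.0
time: 31.15
ee_pos: [0.6869, -0.0176, 0.0836]
eef_rot: [0.734, 0.679, -0.0, -0.0]
ft_force: [0.5, 0.2, -0.7]
width: 0.0157
grip_force: 6.0
[686.8821128  -17.60332511  83.58141175] 0.015673816482917404 6.000028958078474 [ 0.50632171  0.22589907 -0.72791433]
-92.56476957677056 0.22186613632049876
[[-0.014, -0.137], [0.003, -0.138], [0.02, -0.136], [0.037, -0.133], [0.053, -0.127], [0.069, -0.119], [0.083, -0.11], [0.096, -0.099], [0.107, -0.086], [0.117, -0.072], [0.125, -0.057], [0.131, -0.041], [0.136, -0.025]]
```

```bash
python3 -m crank '-.014 -.137 0 0 -1;.003 -.138 0 0 -1;.02 -.136 0 0 -1;.037 -.133 0 0 -1;.053 -.127 0 0 -1;.069 -.119 0 0 -1;.083 -.11 0 0 -1;.096 -.099 0 0 -1;.107 -.086 0 0 -1;.117 -.072 0 0 -1' && python3 -m crank '.125 -.057 0 0 -1;.131 -.041 0 0 -1;.1 -.02 0 0 -1;0 0 0 0 -1;0 0 0 0 -1'; python3 go.py 446 195 84
```

```text
time: 32.15
ee_pos: [0.4644, 0.1146, 0.0837]
eef_rot: [0.735, 0.678, -0.0, 0.001]
ft_force: [4.0, 0.6, -4.0]
width: 0.0155
grip_force: 6.0
time: 32.65
ee_pos: [0.4466, 0.1877, 0.0838]
eef_rot: [0.734, 0.679, -0.001, -0.0]
ft_force: [-5.7, -0.5, 7.5]
width: 0.0156
grip_force: 6.0
at [446.6 187.7  83.8] toolx deg 85.6 t 32.6 w 15.6 j7 -0.82 | d mm [ 7.2 -1.2 -0.2] rows 1 units [ 0.036  -0.006  -0.0009]
```

```bash
python3 -m crank '.035 -.004 0 0 -1;0 0 0 0 -1'; python3 -m crank '.02 0 0 0 -1;0 0 0 0 -1';python3 -m crank '.015 0 0 0 -1;0 0 0 0 -1'
```

```text
time: 32.85
ee_pos: [0.4463, 0.1942, 0.0836]
eef_rot: [0.734, 0.679, -0.001, -0.0]
ft_force: [-6.7, 0.2, 5.6]
width: 0.0157
grip_force: 6.0
time: 33.05
ee_pos: [0.4464, 0.1968, 0.0832]
eef_rot: [0.735, 0.678, -0.002, -0.0]
ft_force: [-6.8, -2.8, 4.8]
width: 0.0156
grip_force: 6.0
time: 33.25
ee_pos: [0.4465, 0.1988, 0.0828]
eef_rot: [0.735, 0.678, -0.002, 0.0]
ft_force: [-6.2, -5.6, 2.7]
width: 0.0157
grip_force: 6.0
```

```bash
python3 -m crank '0 0 0 0 0.3;0 0 0 0 .3;0 0 0 0 .3;0 0 0 0 .3;0 0 -.2 0 .3;0 0 -.2 0 .3;0 0 -.2 0 .3;0 0 0 0 -1;0 0 0 0 -1'; python3 - <<'E'
from h import *
i,K,o,A=shot("wrist"); cv2.imwrite("pics/h3.png",i[90:300,250:590])
h=cv2.cvtColor(i,cv2.COLOR_BGR2HSV);m=cv2.inRange(h,(100,150,50),(125,255,255));N,L,st,ce=cv2.connectedComponentsWithStats(m)
for k in range(1,N):
    if st[k][4]<300: continue
    pts=np.array([plane(q,K,o,A,.068)[:2] for q in np.argwhere(L==k)[::5,::-1]],np.float32)
    v=cv2.fitLine(pts,cv2.DIST_HUBER,0,.01,.01).ravel();print(st[k],"door angle deg",np.degrees(np.arctan2(v[1],v[0])),v[2:]*1000)
E
python3 go.py 461 -226 200
```

```text
time: 34.15
ee_pos: [0.4482, 0.2013, 0.2042]
eef_rot: [0.735, 0.678, 0.001, 0.001]
ft_force: [0.6, -0.9, -0.2]
width: 0.0472
grip_force: 0.0
[ 291  205  268   11 2194] door angle deg -4.327235 [545.3821  213.98456]
at [447.6 200.9 203.2] toolx deg 85.4 t 34.2 w 43.8 j7 -0.72 | d mm [-424.5   47.2    3.5] rows 9 units [-0.2358  0.0262  0.002 ]
```

View pics/h3.png

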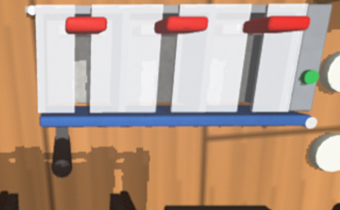

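The door is flush with the box (line at -4.3°), the bays are empty and all three tabs are back. Now the isolator.

```bash
python3 -m crank '-.235 .026 0 0 -1;-.235 .026 0 0 -1;-.235 .026 0 0 -1;-.235 .026 0 0 -1;-.235 .026 0 0 -1;-.235 .026 0 0 -1;-.235 .026 0 0 -1;-.235 .026 0 0 -1;-.235 .026 0 0 -1;0 0 0 0 -1'; python3 go.py 459 -226 82; python3 red.py
```

```text
time: 35.2
ee_pos: [0.4587, -0.2308, 0.2013]
eef_rot: [0.737, 0.675, -0.001, -0.001]
ft_force: [-0.6, 0.7, -0.3]
width: 0.0006
grip_force: 0.0
at [ 458.7 -230.8  201.3] toolx deg 85.0 t 35.2 w 0.6 j7 0.19 | d mm [  4.7   0.3 119.3] rows 3 units [0.0078 0.0005 0.1988]
scene [276 193  10  10  70] [280.3 197.7] [ 459. -181.   97.]
side [403 222  14  14 138] [409.6 228.2] [ 458. -184.   97.]
[ 458. -182.   97.] [np.float64(0.0011428763227461513), np.float64(0.0011428763227461388)]
```

```bash
python3 -m crank '0 0 .199 0 -1;0 0 .199 0 -1;0 0 .199 0 -1;.1 0 0 0 -1;.1 0 0 0 -1;.1 0 0 0 -1;.1 0 0 0 -1;.1 0 0 0 -1;.04 0 0 0 -1;0 0 0 0 -1'; python3 -m crank '-.1 0 0 0 -1;-.1 0 -.1 0 -1;-.1 0 -.2 0 -1;0 0 -.2 0 -1;0 0 -.2 0 -1;-.2 0 0 0 -1;-.2 0 0 0 -1;-.2 0 0 0 -1;0 0 0 0 -1;0 0 0 0 -1'; python3 red.py; python3 -c "
from knob import *
knobs('scene');knobs('side')"
```

```text
time: 36.3
ee_pos: [0.4693, -0.1145, 0.084]
eef_rot: [0.733, 0.68, -0.0, -0.0]
ft_force: [0.3, 0.1, 0.5]
width: 0.0006
grip_force: 0.0
time: 37.3
ee_pos: [0.4545, -0.2969, 0.2237]
eef_rot: [0.735, 0.678, 0.0, -0.001]
ft_force: [0.3, 0.7, -0.0]
width: 0.0009
grip_force: 0.0
scene [312 207  10  10  75] [316.8 211.7] [463. -79.  97.]
side [377 254  13  14 137] [383.4 260.5] [463. -81.  97.]
[462. -80.  97.] [np.float64(0.0009212178590997974), np.float64(0.000921217859099737)]
scene [207 194  13  11 104] [213.6 198.2] ell [213.6 198.1] [11.4 12.6] [ 500. -354.   58.]
side [416 185  14  15 170] [422.1 192.3] ell [422.2 192.3] [13.9 15.5] [ 497. -351.   58.]
side [449 196  17  16 201] [456.5 203.5] ell [456.5 203.5] [15.6 16.7] [ 419. -353.   58.]
```

```bash
python3 -c "
from bench import workorder
print(workorder.close_job())"
```

```text
the job is handed in; nothing more can be done
None
```

The job is handed in: in the last camera check both timers (the -x bay was empty) stood upright in the tray, the door was shut, the ejectors were back and the isolator was ON; the hand-in returned no verdict.

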